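# Push the lamp base through the chute flap

### The job

The finished lamp base (the wide flat black disc) is waiting to one side on the infeed shelf of the parts chute. Without picking it up, slide it along the shelf with the fingertips until it is in front of the flap, then push it on through the flap so that it goes over the brink and slides down into the pan, and pull the fingers back out before the flap comes down on them, so that the flap swings shut. Leave everything else where it stands.

Things in the scene. Friction and masses are not known exactly. Their poses are not given: they have to be found in the camera images.
- chute: The parts chute: fixed sheet-metal unit on the bench, 470 x 430 mm. Origin on the bench at the foot of the mouth; x downstream (in at -x, out at +x), y across, z up. Smooth steel: the lamp base slides easily on it (friction about 0.25). Two low guides, 22 mm high, flare from the mouth's sides out to x = -25, y = +-75 mm.
- chute_shelf (a point): Middle of the infeed shelf's top (chute x = -85 mm, z = 85 mm). The shelf is flat, from chute x = -170 to 0 mm and y = -215 to 215 mm, with no rim at its front and sides; along x = 0 stands a back panel 30 mm high with the mouth in its middle.
- chute_mouth (a point): Middle of the mouth's threshold, at shelf level under the hinge rod (chute x = 4, z = 85 mm). The mouth is 113 mm wide, between two cheeks 72 mm high and 4 mm thick, from chute x = -4 to 42 mm; an 8 mm hinge rod crosses it, underside 56 and top 64 mm above the shelf.
- chute_brink (a point): Middle of the brink (chute x = 40, z = 85 mm). The level sill behind the mouth ends here; a 38 degree slope goes down to the pan, floor at z = 14 mm from chute x = 131 to 290 mm, open above, walls 55 mm high, rubber bumper at its end. The lamp base tips over and slides down into the pan by itself once its centre is 5 to 10 mm past the brink.
- flap (a joint): Steel flap in the mouth, 108 wide, 57 high, 3 mm thick, 120 g, hinged at its top on the rod 60 mm above the shelf. 0 = hangs shut; grows (to 1.4 rad) as its lower edge swings downstream; it cannot swing towards the shelf. The pushed lamp base swings it open (under 2 N). It falls shut by its own weight on a damped hinge: about 2 s from 0.9 rad to nearly shut.
- flap_edge (a point): Middle of the flap's lower edge, 3 mm above the threshold when shut.
- lamp_base: The finished lamp base: wide flat black disc, 100 mm across, 24 mm high, about 0.3 kg, lying flat on the shelf left or right of the mouth, 100 to 130 mm from the chute's middle line. Origin at the centre of its underside, z up.
- cap: Small domed black cap, 56 mm across, 27 mm high, on the shelf on the other side of the mouth. Stays where it is. Origin at the centre of its underside.
- spacer: Small steel cylinder, 20 mm across, 30 mm high, standing at one back corner of the shelf, 190 mm right of the middle line. Stays. Origin at the centre of its underside.
- cradle: Wooden support with round ends and a steel pin, 225 by 55 mm, 54 mm high, on the bench left of the chute. Stays. Origin at the centre of its underside.
- socket: White ceramic lamp socket, 40 mm across, 52 mm high, on the bench left of the chute. Stays. Origin at the centre of its underside.
- collar: Aluminium ring, 60 mm across, 16 mm high, on the bench left of the shelf. Stays. Origin at the centre of its underside.
- tester: Orange hand-held tester, 150 by 72 mm, 39 mm high, on the bench right of the chute. Stays. Origin at the centre of its underside.
- driver: Black-handled screwdriver, 190 mm long, lying on the bench right of the chute. Stays. Origin on its underside.

How it is judged (in metres and radians):
On the way, in this order (a step that is already met when the one before it is completed fails the run):
1. the flap is pushed open with the lamp base lying in the mouth (value of joint flap above 0.5 rad and x of lamp_base in the frame of chute between -0.02 and 0.06 m and z of lamp_base in the frame of chute between 0.07 and 0.095 m), for 0.05 s.
2. the lamp base has gone down the slope into the pan (x of lamp_base in the frame of chute above 0.14 m and z of lamp_base in the frame of chute below 0.06 m), for 0.1 s.
At the end, for the whole second after the job is handed in: The lamp base lies flat (within 0.25 rad), right way up and at rest on the pan's floor, the flap hangs shut (below 0.06 rad), and everything else is within 20 mm of where it stood (x of lamp_base in the frame of chute between 0.15 and 0.26 m and y of lamp_base in the frame of chute between -0.03 and 0.03 m and z of lamp_base in the frame of chute below 0.03 m and angle between lamp_base's own z axis and vertical below 0.25 rad and linear speed of lamp_base below 0.02 m/s and value of joint flap below 0.06 rad and distance of each of cap, spacer, cradle, socket, collar, tester, driver from where it was at the start of the episode below 0.02 m and angle between each of spacer, socket's own z axis and vertical below 0.3 rad); the robot touches nothing.
It fails at once if the lamp base is lifted more than 15 mm off the shelf (z of lamp_base in the frame of chute above 0.1 m).
It fails at once if the lamp base is tipped up on the shelf, or turned over (angle between lamp_base's own z axis and vertical above 1.2 rad or (angle between lamp_base's own z axis and vertical above 0.3 rad and x of lamp_base in the frame of chute below -0.02 m)).
It fails at once if the flap comes down on the fingers: they touch it after the lamp base has gone down (x of lamp_base in the frame of chute above 0.14 m and contact force between the fingers and flap above 0.15 N).
It fails at once if the flap is forced or jammed: pushed with more than 15 N (contact force between anything else and flap above 15 N).
It fails at once if something else is knocked about (distance of any of cap, spacer, cradle, socket, collar, tester, driver from where it was at the start of the episode above 0.03 m).
It also fails if it takes over 48 s, if anything falls off the work surface, if the arm or the gripper's body presses on something with over 40 N, if the wrist force passes 120 N, or if a joint passes its speed limit or range.

### The arm

A 6-joint arm with a two-finger parallel gripper is mounted at the origin on the work surface. World frame = base frame: x ahead of the robot, y to its left, z up, the work surface at z = 0. Lengths are in m, angles in degrees, forces in N, time in s.
With the tool pointing down it reaches from about 0.375 to 0.75 m from the base axis. Payload 9 kg.
Tool frame: the origin (TCP) lies where the fingers leave the gripper's body, on its centre line; the fingertips stand 73 mm ahead of it and the grasp point (between the pads) lies 54 mm ahead of it (robot.tip_reach is the distance from the TCP to the fingertips, in m); z points along the fingers, y is the direction in which the jaws open and shut (so a half turn about z gives the same grasp; the last joint's range is limited). The gripper opens to 85 mm and grips with 20 to 120 N. Pads are 22 mm wide; open, the fingers measure 114 mm over their backs; the gripper's body (76 mm by 85 mm) begins 54 mm behind the grasp point. The pads swing forward as they close: fully open they stand 13 mm farther back than shut.
Start: joints at [58.058, 5.964, 5.575, 89.605, 0, 77.527], TCP at [0.2, 0.566, 0.304] pointing down, gripper open.
Joint ranges: [-171.21, 171.21], [-48.23, 106.86], [-62.78, 66.21], [-105.2, 120.99], [-86.42, 89.51], [-180, 180]. Speed limits (degrees/s): [127.2, 127.2, 147.25, 180, 180, 180].

### API

Orientations are given as [roll, pitch, yaw] about the fixed x, y, z axes, in that order (R = Rz(yaw) Ry(pitch) Rx(roll)).
In Python, from plant import robot gives the robot as it stands. Calls block until the motion is done:
- robot.move_pose(position, orientation): joint-space move of the TCP to a pose.
- robot.line_to(position, vel=0.15, rotation=None, guard=None): straight line of the TCP; rotation=None keeps the orientation; vel is the mean speed in m/s. With guard (N) it stops when the force on the tool has changed by that much, and returns True; else False.
- robot.goto_joints(angles): joint-space move.
- robot.set_gripper(opening): finger opening in m; the grip force is fixed at half the most; returns when the fingers have stopped.
- robot.pause(seconds).
- robot.ik(position, orientation): joint angles nearest the present ones, or None.
- robot.observe(): the state.
- robot.grab_frame(name): name is "side" or "top" or "wrist"; returns the picture (480x640x3 uint8, blue, green, red); there is no depth.
- robot.get_calibration(name): a dict with "vertical_fov" (degrees; the focal length in pixels is half the picture's height over the tangent of half this angle, whatever the lens; pixels are square), "cx", "cy" (the principal point, pixels), "rvec" (rotation vector, rad) and "tvec" (3), from world to camera coordinates, as OpenCV has them. Camera axes: x right, y down, z forward; pixel columns grow to the right and rows downward; lengths in m; the calibration is good to about 2 mm. A picture is of the moment at which its call begins: read the wrist's pose just before it. get_calibration takes no time and is no camera call; for the wrist camera it gives the pose at the moment of the call.
A pose or a line that the arm cannot do raises robot.IKError and nothing moves.
- robot.job_done(): hands the job in, once; it reports no verdict.
The state is a dict: "time": time; "q": joint angles; "qvel": joint speeds; "joint_torque": joint torques, N m; "tool_pos": TCP position; "tcp_rot": TCP orientation; "ft_force": force on the tool from outside, world axes, zero at the start; "torque": the same for the moment, N m; "gripper_width": finger opening in m.
Only numpy, scipy, OpenCV 4.12 (cv2) and the standard library are available. Lean on these libraries where they do the work, as an engineer would, in place of code of your own. Each camera call takes 0.05 s, during which the arm holds its last target. There are 200 camera calls.

## Working session

There is one attempt and no reset: what is moved stays moved. The work goes in short steps, each a Python script; the robot and the scene stay as the last script left them, time stands still between calls to the robot, and variables do not carry over. Pictures are saved under pics/ and viewed, on a budget of 10 in all, crops included, one or two more only if the job needs it, and the job is handed in when it is done.

```bash
mkdir -p pics; ls; python3 - <<'E'
from plant import robot
import cv2
for n in ("top","side"):
    cv2.imwrite(f"pics/{n}0.png",robot.grab_frame(n)); print(n,robot.get_calibration(n))
s=robot.observe(); print(s["time"],s["tool_pos"],s["tcp_rot"],s["gripper_width"],robot.tip_reach)
E
```

```text
pics
top {'vertical_fov': 55.08321329793183, 'cx': 318.78835210225185, 'cy': 241.49571991234893, 'rvec': array([ 2.13477264, -2.1368999 ,  0.19089102]), 'tvec': array([0.00152338, 0.5199649 , 1.3779014 ])}
side {'vertical_fov': 42.04007070214546, 'cx': 314.93612595610585, 'cy': 241.9650492698613, 'rvec': array([ 0.19964798, -2.64935366,  1.55699661]), 'tvec': array([0.49771057, 0.1402945 , 1.44253356])}
0.1 [0.19985648 0.56551335 0.30321504] [-1.79934070e+02 -1.39794087e-02  1.60530617e+02] 0.08554931627438486 0.0726
```

View pics/top0.png

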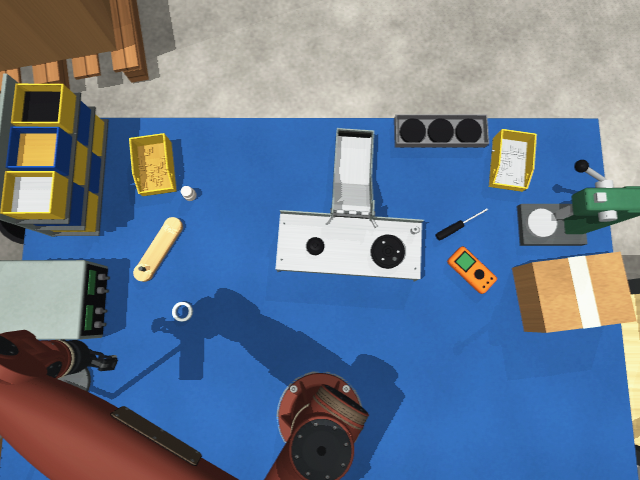

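View pics/side0.png

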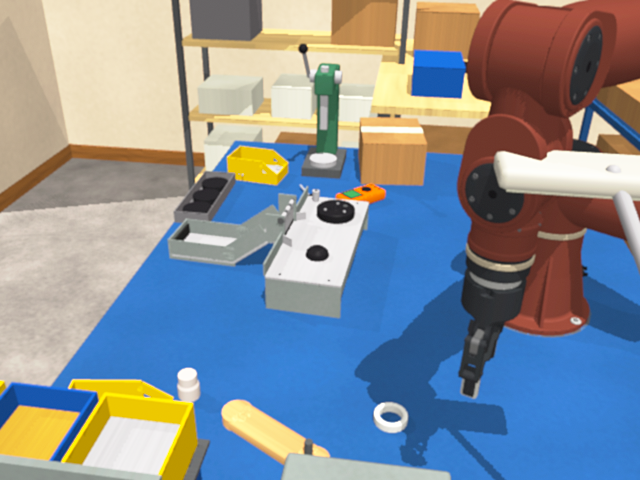

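The top view shows the shelf at about (276–425, 211–278), the lamp base at (388,251), the cap at (315,246) and the spacer at (415,230). The chute's downstream direction is up in the image, which is world +x, and the disc is on the right (-y). Next I'll measure them.

```bash
cat > h.py <<'E'
import numpy as np, cv2
def cam(c):
    R=cv2.Rodrigues(np.array(c["rvec"]))[0]; t=np.array(c["tvec"]).ravel()
    f=240/np.tan(np.radians(c["vertical_fov"]/2))
    return R,t,np.array([[f,0,c["cx"]],[0,f,c["cy"]],[0,0,1]])
def cast(c,uv,z):
    R,t,K=cam(c); uv=np.atleast_2d(uv).astype(float)
    d=(R.T@np.linalg.inv(K)@np.c_[uv,np.ones(len(uv))].T).T; o=-R.T@t
    return o+d*((z-o[2])/d[:,2])[:,None]
def proj(c,P):
    R,t,K=cam(c); return cv2.projectPoints(np.atleast_2d(P).astype(float),R,t,K,None)[0][:,0]
E
python3 - <<'E'
from plant import robot
from h import *
im=cv2.imread("pics/top0.png"); c=robot.get_calibration("top")
print("cam",cast(c,[[320,240]],0.0), -cam(c)[0].T@cam(c)[1])
hsv=cv2.cvtColor(im,cv2.COLOR_BGR2HSV)
roi=np.zeros(im.shape[:2],np.uint8); roi[120:300,265:432]=1
blue=((hsv[...,0]>95)&(hsv[...,0]<125)&(hsv[...,1]>110))
m=((~blue)&(roi>0)).astype(np.uint8)
# front edge: lowest bright shelf pixel per column (gray front face excluded by top-face brightness)
g=hsv[...,2]
for u in (285,350,415): print(u,g[262:284,u].tolist(),hsv[262:284,u,1].tolist())
for v in (225,240,255,268): print(v,"L",g[v,270:284].tolist(),hsv[v,270:284,1].tolist(),"R",g[v,414:430].tolist(),hsv[v,414:430,1].tolist())
dark=((g<70)&(roi>0)&~blue).astype(np.uint8)
dark=cv2.morphologyEx(dark,cv2.MORPH_CLOSE,np.ones((5,5)))
for k in cv2.findContours(dark,0,1)[0]:
    if cv2.contourArea(k)>100:
        (u,v),r=cv2.minEnclosingCircle(k); e=cv2.fitEllipse(k)
        print("dark",cv2.contourArea(k),u,v,r,e, cast(c,[[u,v],[u+r,v]],0.109))
cv2.imwrite("pics/crop1.png",cv2.resize(im[120:285,265:435],None,fx=4,fy=3.6,interpolation=cv2.INTER_CUBIC)[:600])
E
```

```text
cam [[ 0.53246179 -0.00322038  0.        ]] [0.27855882 0.01210979 1.44611079]
285 [234, 232, 236, 234, 232, 235, 236, 235, 93, 179, 182, 182, 181, 182, 181, 181, 180, 179, 179, 180, 178, 179] [1, 1, 1, 1, 1, 2, 2, 2, 14, 181, 182, 182, 182, 181, 182, 182, 183, 182, 182, 181, 182, 181]
350 [235, 236, 236, 237, 237, 237, 237, 235, 237, 237, 238, 236, 160, 130, 173, 174, 174, 174, 172, 170, 170, 172] [3, 2, 2, 2, 3, 2, 2, 2, 2, 2, 2, 2, 8, 127, 181, 183, 183, 183, 184, 183, 183, 181]
415 [237, 235, 236, 233, 235, 187, 113, 174, 231, 233, 230, 235, 233, 232, 233, 233, 212, 90, 88, 169, 181, 182] [1, 2, 2, 1, 2, 5, 11, 7, 2, 2, 1, 1, 2, 1, 1, 2, 2, 20, 23, 170, 183, 182]
225 L [179, 179, 179, 179, 178, 176, 173, 175, 177, 224, 233, 233, 234, 234] [182, 182, 182, 184, 185, 184, 184, 184, 183, 20, 2, 2, 2, 2] R [227, 227, 227, 227, 228, 228, 232, 202, 141, 119, 118, 119, 166, 180, 178, 179] [3, 2, 2, 2, 2, 1, 1, 32, 119, 184, 184, 184, 183, 183, 181, 182]
240 L [185, 185, 184, 177, 175, 174, 172, 186, 228, 235, 235, 235, 235, 235] [182, 182, 180, 183, 182, 182, 184, 140, 16, 1, 2, 1, 1, 2]
[... 954 characters left out ...]
.109     ]]
dark 831.5 387.3387145996094 251.1774139404297 16.835664749145508 ((387.3245849609375, 251.21176147460938), (32.28376007080078, 32.895111083984375), 49.26282501220703) [[ 0.47988777 -0.20004682  0.109     ]
 [ 0.47986306 -0.24963272  0.109     ]]
dark 138.0 354.5 134.0 16.620868682861328 ((354.5935974121094, 133.84979248046875), (4.89841890335083, 42.66625213623047), 93.75255584716797) [[ 0.84409076 -0.10880785  0.109     ]
 [ 0.84417158 -0.15994487  0.109     ]]
dark 736.0 413.5 134.0 20.67012596130371 ((414.09197998046875, 134.0673065185547), (28.066904067993164, 38.3889274597168), 90.57294464111328) [[ 0.84437788 -0.29046692  0.109     ]
 [ 0.84447861 -0.35419871  0.109     ]]
```

View pics/crop1.png

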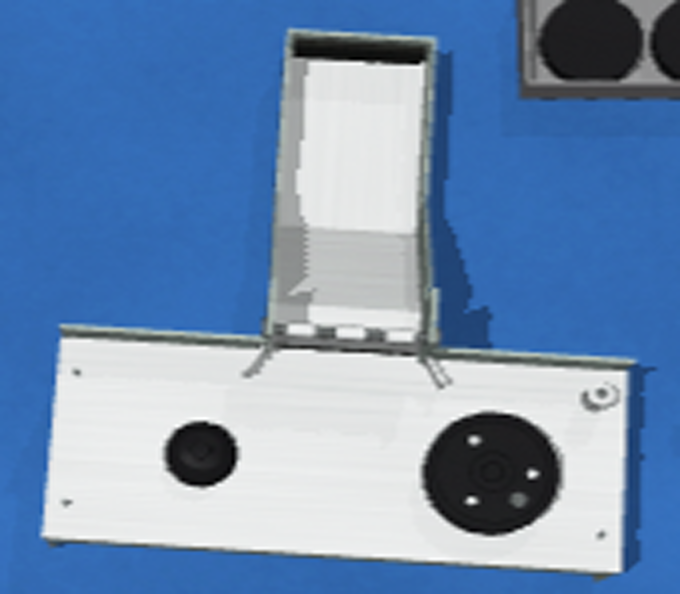

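The crop shows the disc, cap, spacer, mouth and flared guides clearly. I'll fit the shelf's left, right and front edges as lines to get the chute frame.

```bash
python3 - <<'E'
from plant import robot
from h import *
im=cv2.imread("pics/top0.png"); c=robot.get_calibration("top")
hsv=cv2.cvtColor(im,cv2.COLOR_BGR2HSV).astype(float); S,V=hsv[...,1],hsv[...,2]
def cross(a,th):  # first index where a crosses th, subpixel
    i=np.where((a[:-1]<th)!=(a[1:]<th))[0][0]; return i+(th-a[i])/(a[i+1]-a[i])
L=np.array([[266+cross(S[v,266:300],92),v] for v in range(220,266)])
Rr=np.array([[410+cross(S[v,410:435],92),v] for v in range(236,274) ])
F=np.array([[u,262+cross(V[262:290,u],185)] for u in range(282,405) ])
def fit(P):
    P=cast(c,P,.085)[:,:2]
    p,d=None,None
    vx,vy,x,y=cv2.fitLine(P.astype(np.float32),cv2.DIST_HUBER,0,.001,.001).ravel()
    d=np.array([vx,vy]); r=(P-[x,y])@[-vy,vx]; print("rms",r.std()); return np.array([x,y]),d
l,r,f=fit(L),fit(Rr),fit(F)
for k in (l,r,f): print(k,np.degrees(np.arctan2(k[1][1],k[1][0])))
ax=lambda d:(d if d[0]>0 else -d)
ff=f[1] if f[1][1]>0 else -f[1]
ex=np.array([ff[1],-ff[0]])+0
ex/=np.linalg.norm(ex); print("front-normal yaw",np.degrees(np.arctan2(ex[1],ex[0])))
def inter(a,b): s=np.linalg.solve(np.c_[a[1],-b[1]],b[0]-a[0]); return a[0]+s[0]*a[1]
cl,cr=inter(l,f),inter(r,f); print("corners",cl,cr,"width",np.linalg.norm(cl-cr))
E=ex; mid=(cl+cr)/2; O=mid+.17*E; yaw=np.degrees(np.arctan2(E[1],E[0])); print("chute",O,yaw)
N=np.array([-E[1],E[0]])
np.savez("chute.npz",O=O,E=E,N=N)
def C(p): d=np.array(p)[:2]-O; return (d@E*1000).round(1),(d@N*1000).round(1)
for n,uv,z in (("disc",(387.33,251.2),.109),("cap",(314.8,245.75),.1),("spacer",(415,230),.115)):
    print(n,C(cast(c,uv,z)[0]),cast(c,uv,z)[0])
# predict pixels of features for check
def W(x,y,z): p=O+x*E+y*N; return [p[0],p[1],z]
print(proj(c,[W(0,.215,.115),W(0,-.215,.115),W(-.025,.075,.107),W(-.025,-.075,.107),W(.29,0,.069),W(.004,.0565,.149),W(.004,-.0565,.149)]).round(1))
s=robot.get_calibration("side"); P=[W(-.17,.215,.085),W(-.17,-.215,.085),W(0,.215,.115),W(-.08,-.115,.109)]
print(proj(s,P).round(1))
im2=cv2.imread("pics/side0.png")
m=(cv2.cvtColor(im2,cv2.COLOR_BGR2HSV)[...,2]<70).astype(np.uint8); m[:,:300]=0;m[:195]=0;m[230:]=0;m[:,370:]=0
k=max(cv2.findContours(cv2.morphologyEx(m,cv2.MORPH_CLOSE,np.ones((3,3))),0,1)[0],key=cv2.contourArea); e=cv2.fitEllipse(k);print("side disc",e, C(cast(s,e[0],.1)[0]))
E
```

```text
rms 0.0003435369699002219
rms 0.00029620770543310596
rms 0.01260528010196681
(array([0.5089666 , 0.12647012], dtype=float32), array([ 0.99772245, -0.06745312], dtype=float32)) -3.8677156
(array([ 0.4799416 , -0.30451813], dtype=float32), array([ 0.99736524, -0.07254361], dtype=float32)) -4.160096
(array([ 0.42036724, -0.02524865], dtype=float32), array([0.06894165, 0.9976207 ], dtype=float32)) 86.04679
front-normal yaw -3.9532015
corners [0.4312152  0.13172667] [ 0.4014625  -0.29880995] width 0.43156344
chute [ 0.5859344  -0.09526172] -3.9532015
disc (np.float64(-98.6), np.float64(-111.8)) [ 0.47982062 -0.20001935  0.109     ]
cap (np.float64(-95.6), np.float64(102.2)) [0.49761013 0.01328523 0.1       ]
spacer (np.float64(-30.8), np.float64(-189.9)) [ 0.54216061 -0.28256566  0.115     ]
[[279.1 210.6]
 [423.8 220.4]
 [325.6 222.6]
 [375.9 226. ]
 [355.3 129.8]
 [332.9 210.2]
 [371.9 212.8]]
[[339.8 286.1]
 [367.6 201.9]
 [263.1 264.6]
 [328.5 206.2]]
side disc ((335.2940368652344, 211.4704132080078), (21.564916610717773, 37.04327392578125), 91.51200866699219) (np.float64(-99.9), np.float64(-106.8))
```

The chute frame checks out: width 431.6 mm against 430, spacer at y = -190, and the guide, pan and side-view predictions match the image. The disc is at chute (-99, -111) mm. I'll check IK for the plan with no motion: a lateral two-finger push, then a forward push with the tips tilted forward.

```bash
cat >> h.py <<'E'
from scipy.spatial.transform import Rotation
z=np.load("chute.npz"); O,E,N=z["O"],z["E"],z["N"]
def frame(dirang,tilt,flip=1):
    """tool x = flip*push direction (angle in chute frame, deg), tips leading by tilt"""
    a=np.radians(dirang); d=np.r_[np.cos(a)*E+np.sin(a)*N,0]; t=np.radians(tilt); k=np.array([0,0,1.])
    zt=np.sin(t)*d-np.cos(t)*k; xt=flip*(np.cos(t)*d+np.sin(t)*k)
    return np.c_[xt,np.cross(zt,xt),zt]
def rpy(R): return Rotation.from_matrix(R).as_euler("xyz",degrees=True)
def tcp(x,y,h,R,reach): # chute xy (m) of tip centre, height over shelf
    p=O+x*E+y*N; return np.r_[p,.085+h]-reach*R[:,2]
E
python3 - <<'E'
from plant import robot
from h import *
s=robot.observe(); c=robot.get_calibration("wrist"); R,t,_=cam(c)
T=Rotation.from_euler("xyz",s["tcp_rot"],degrees=True).as_matrix()
print("wristcam in tool",T.T@(-R.T@t-s["tool_pos"]), "look",T.T@R[2])
r=robot.tip_reach
for fl in (1,-1):
    for n,x,y,h,a,ti in (("lat0",-.112,-.187,.1,83,0),("lat1",-.092,-.057,.006,83,0),("f0",-.165,0,.06,0,20),("f0d",-.165,0,.009,0,20),("f1",0.,0,.009,0,20)):
        M=frame(a,ti,fl); q=robot.ik(tcp(x,y,h,M,r),rpy(M)); print(fl,n,tcp(x,y,h,M,r).round(3),None if q is None else np.round(q,1))
E
```

```text
wristcam in tool [ 0.07292812  0.00113483 -0.06855526] look [-2.86424791e-01 -5.63753218e-05  9.58102727e-01]
1 lat0 [ 0.461 -0.274  0.258] [-44.7  -5.4 -10.6  84.8   0.   56.3]
1 lat1 [ 0.49  -0.146  0.164] [-31.2  -8.4 -23.2  75.2   0.   69.7]
1 f0 [ 0.397 -0.082  0.213] None
1 f0d [ 0.397 -0.082  0.162] None
1 f1 [ 0.561 -0.094  0.162] [-25.7 -19.8 -35.3  55.8   7.3 159.5]
-1 lat0 [ 0.461 -0.274  0.258] [ -44.7   -5.4  -10.6   84.8    0.  -123.7]
-1 lat1 [ 0.49  -0.146  0.164] [ -31.2   -8.4  -23.2   75.2    0.  -110.3]
-1 f0 [ 0.397 -0.082  0.213] None
-1 f0d [ 0.397 -0.082  0.162] None
-1 f1 [ 0.561 -0.094  0.162] [-25.7 -19.8 -35.3  55.8   7.3 -20.5]
```

```bash
python3 - <<'E'
from plant import robot
from h import *
r=robot.tip_reach
for x in (-.15,-.14,-.1,-.06,-.03,0.01):
  for ti in (0,5,10,15,20):
    M=frame(0,ti,-1); o=[]
    for h in (.009,.05):
        q=robot.ik(tcp(x,0,h,M,r),rpy(M)); o.append(None if q is None else list(np.round(q).astype(int)))
    print(x,ti,*o)
M=frame(78,0,1)
print(robot.ik(tcp(-.12,-.187,.1,M,r),rpy(M)),robot.ik(tcp(-.087,-.057,.006,M,r),rpy(M)))
E
```

```text
-0.15 0 [np.int64(-28), np.int64(-21), np.int64(-34), np.int64(78), np.int64(0), np.int64(-24)] [np.int64(-28), np.int64(-22), np.int64(-30), np.int64(82), np.int64(0), np.int64(-24)]
-0.15 5 [np.int64(-30), np.int64(-29), np.int64(-40), np.int64(75), np.int64(2), np.int64(-25)] [np.int64(-30), np.int64(-29), np.int64(-36), np.int64(79), np.int64(2), np.int64(-25)]
-0.15 10 [np.int64(-31), np.int64(-37), np.int64(-45), np.int64(73), np.int64(5), np.int64(-27)] [np.int64(-31), np.int64(-37), np.int64(-41), np.int64(77), np.int64(5), np.int64(-27)]
-0.15 15 [np.int64(-33), np.int64(-46), np.int64(-51), np.int64(71), np.int64(7), np.int64(-28)] [np.int64(-33), np.int64(-45), np.int64(-47), np.int64(75), np.int64(7), np.int64(-28)]
-0.15 20 None None
-0.14 0 [np.int64(-27), np.int64(-19), np.int64(-32), np.int64(77), np.int64(0), np.int64(-23)] [np.int64(-27), np.int64(-20), np.int64(-29), np.int64(82), np.int64(0), np.int64(-23)]
-0.14 5 [np.int64(-29), np.int64(-27), np.int64(-38), np.int64(74), np.int64(2), np.int64(-25)] [np.int64(-29), np.int64(-27), np.int64(-34), np.int64(79), np.
[... 3521 characters left out ...]
18)]
0.01 10 [np.int64(-23), np.int64(-5), np.int64(-20), np.int64(65), np.int64(3), np.int64(-19)] [np.int64(-23), np.int64(-6), np.int64(-17), np.int64(69), np.int64(3), np.int64(-19)]
0.01 15 [np.int64(-24), np.int64(-11), np.int64(-27), np.int64(60), np.int64(5), np.int64(-20)] [np.int64(-24), np.int64(-13), np.int64(-24), np.int64(65), np.int64(5), np.int64(-20)]
0.01 20 [np.int64(-25), np.int64(-18), np.int64(-34), np.int64(55), np.int64(7), np.int64(-20)] [np.int64(-25), np.int64(-19), np.int64(-30), np.int64(60), np.int64(7), np.int64(-20)]
[-45.27590195  -6.64271213 -11.79674869  84.84596343   0.
  60.67729919] [-30.97746127  -7.47941203 -22.37453523  75.10487681   0.
  74.97573987]
```

```bash
cat > a.py <<'E'
from plant import robot
from h import *
r=robot.tip_reach; D=np.array([-.0989,-.1112]); G=np.array([-.075,0])
u=(G-D)/np.linalg.norm(G-D); M=frame(np.degrees(np.arctan2(u[1],u[0])),0,1)
T=lambda:robot.observe()["time"]
robot.set_gripper(.04); print("t",T(),robot.observe()["gripper_width"])
st=D-.077*u
robot.move_pose(tcp(*st,.08,M,r),rpy(M)); print("t",T())
robot.line_to(tcp(*st,.018,M,r),vel=.15)
hit=robot.line_to(tcp(*st,-.012,M,r),vel=.02,guard=4)
p=robot.observe()["tool_pos"]; reach=p[2]-.085; print("touch",hit,"reach",reach,r,"t",T())
cv2.imwrite("pics/top1.png",robot.grab_frame("top"))
np.savez("reach.npz",reach=reach)
robot.line_to([p[0],p[1],p[2]+.007],vel=.05); print(T(),robot.observe()["ft_force"])
E
python3 a.py; python3 -c "
import cv2;im=cv2.imread('pics/top1.png');cv2.imwrite('pics/top1c.png',cv2.resize(im[180:300,265:435],None,fx=4,fy=4))"
```

```text
t 0.6083 0.03983890998602985
t 3.6917
touch True reach 0.07112321696665098 0.0726 t 5.225
5.575 [-1.18098221  0.41984844 -0.37521256]
```

View pics/top1c.png

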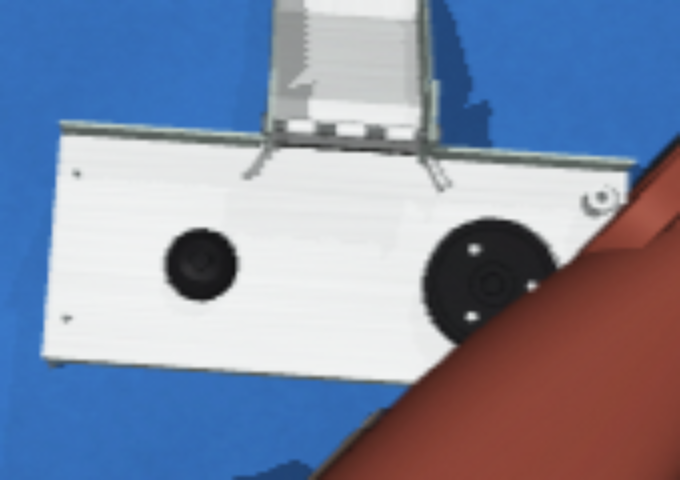

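The shelf touch agrees with the expected reach (71.1 against 72.6 mm), the disc is undisturbed, and only 5.6 s have been used. Now the lateral push.

```bash
cat > b.py <<'E'
from plant import robot
from h import *
reach=float(np.load("reach.npz")["reach"]); D=np.array([-.0989,-.1112]); G=np.array([-.075,0])
u=(G-D)/np.linalg.norm(G-D); M=frame(np.degrees(np.arctan2(u[1],u[0])),0,1)
e=G-.0568*u
robot.line_to(tcp(*e,.007,M,reach),vel=.06); s=robot.observe(); print(s["time"],s["ft_force"])
b=e-.03*u
robot.line_to(tcp(*b,.007,M,reach),vel=.15)
robot.line_to(tcp(*b,.06,M,reach),vel=.2)
M=frame(0,15,-1)
robot.move_pose(tcp(-.155,0,.06,M,reach),rpy(M))
cv2.imwrite("pics/top2.png",robot.grab_frame("top")); cv2.imwrite("pics/wr2.png",robot.grab_frame("wrist"));cv2.imwrite("pics/side2.png",robot.grab_frame("side"))
print(robot.observe()["time"])
s=robot.get_calibration("side"); im2=cv2.imread("pics/side2.png"); 
W=lambda x,y,z:[*(O+x*E+y*N),z]
print("expect side",proj(s,[W(-.075,0,.097)]))
a=np.hstack([cv2.resize(cv2.imread("pics/top2.png")[180:300,265:435],(400,282)),cv2.resize(im2[180:300,250:420],(400,282))])
w=cv2.resize(cv2.imread("pics/wr2.png"),(400,300)); cv2.imwrite("pics/m2.png",np.vstack([a,np.hstack([w,w*0])]))
E
python3 b.py
```

```text
7.9583 [-0.72401726 -0.94687147  0.50871937]
10.425
expect side [[317.34502036 230.30462015]]
```

View pics/m2.png

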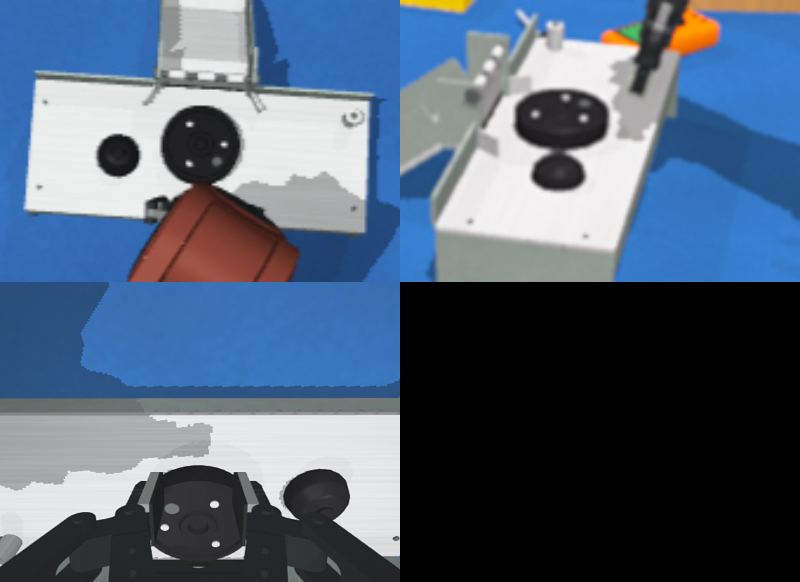

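The disc stands in front of the mouth, at about (350,242) in the top view and (318,230) in the side view, where (317,230) was expected. Cap and spacer look unmoved. I'll measure precisely.

```bash
python3 - <<'E'
from plant import robot
from h import *
im=cv2.imread("pics/top2.png"); c=robot.get_calibration("top")
m=(im.max(2)<75).astype(np.uint8); m[:,:330]=0; m[:,372:]=0; m[:222]=0; m[256:]=0
m=cv2.morphologyEx(m,cv2.MORPH_CLOSE,np.ones((5,5)))
k=max(cv2.findContours(m,0,1)[0],key=cv2.contourArea)[:,0].astype(float)
k=k[k[:,1]<251]; P=cast(c,k,.109)[:,:2]
A=np.c_[2*P,np.ones(len(P))]; x=np.linalg.lstsq(A,(P**2).sum(1),rcond=None)[0]
print("r",np.sqrt(x[2]+x[0]**2+x[1]**2)); d=x[:2]-O; print("disc chute",d@E*1e3,d@N*1e3)
E
```

```text
r 0.04763227167392013
disc chute -75.32865973634019 -0.0845387192712696
```

```bash
cat > c.py <<'E'
from plant import robot
from h import *
reach=float(np.load("reach.npz")["reach"]); M=frame(0,15,-1); o=robot.observe
p=lambda x,h=.010: tcp(x,0,h,M,reach)
robot.line_to(p(-.152),vel=.15); print(o()["time"],o()["ft_force"])
h1=robot.line_to(p(-.045),vel=.08,guard=10); print(h1,o()["time"],o()["ft_force"])
if not h1:
    h2=robot.line_to(p(.053-.0564),vel=.09,guard=12); f=o()
    robot.line_to(p(-.06),vel=.25); print(h2,f["time"],f["ft_force"],f["tool_pos"]-p(.053-.0564),o()["time"])
cv2.imwrite("pics/top3.png",robot.grab_frame("top")); cv2.imwrite("pics/side3.png",robot.grab_frame("side"))
a=np.hstack([cv2.resize(cv2.imread("pics/top3.png")[110:290,265:435],(400,424)),cv2.resize(cv2.imread("pics/side3.png")[170:310,150:380],(400,244)) if 0 else cv2.resize(cv2.imread("pics/side3.png")[160:320,160:380],(400,424))])
cv2.imwrite("pics/m3.png",a)
E
python3 c.py
```

```text
10.9083 [ 0.36868414 -0.0308368   0.74671386]
False 12.3917 [ 0.03473957  0.82028121 -0.06016352]
False 13.0 [-0.07227062  0.05045673  0.45205038] [-0.00037009  0.00013769 -0.00021157] 13.375
```

View pics/m3.png

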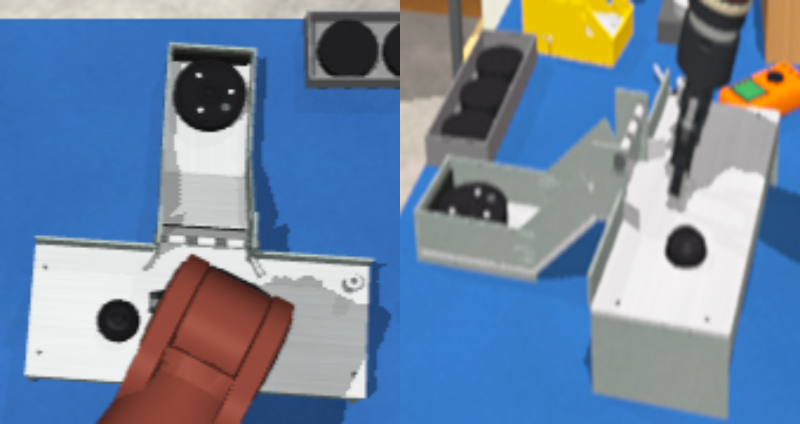

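The disc lies in the pan and the fingers are clear. I'll lift away, wait for the flap, and check positions.

```bash
cat > d.py <<'E'
from plant import robot
from h import *
reach=float(np.load("reach.npz")["reach"]); M=frame(0,15,-1)
robot.line_to(tcp(-.13,0,.012,M,reach),vel=.2); robot.line_to(tcp(-.13,0,.13,M,reach),vel=.2)
robot.goto_joints([58.058,5.964,5.575,89.605,0,20]); robot.pause(3)
c=robot.get_calibration("top"); im=robot.grab_frame("top"); cv2.imwrite("pics/top4.png",im); s=robot.grab_frame("side"); cv2.imwrite("pics/side4.png",s)
old=cv2.imread("pics/top0.png")
def circ(im,box,zz):
    u0,v0,u1,v1=box; m=np.zeros(im.shape[:2],np.uint8); m[v0:v1,u0:u1]=(im[v0:v1,u0:u1].max(2)<75)
    m=cv2.morphologyEx(m,cv2.MORPH_CLOSE,np.ones((5,5))); k=max(cv2.findContours(m,0,1)[0],key=cv2.contourArea)
    (u,v),r=cv2.minEnclosingCircle(k); d=cast(c,(u,v),zz)[0][:2]-O; return (d@E*1e3).round(1),(d@N*1e3).round(1),r
print("disc",circ(im,(336,138,372,210),.038),"cap",circ(im,(300,230,330,262),.1),circ(old,(300,230,330,262),.1))
print("t",robot.observe()["time"])
cv2.imwrite("pics/m4.png",np.hstack([cv2.resize(im[110:290,265:435],(400,424)),cv2.resize(s[160:320,160:380],(400,424))]))
cv2.imwrite("pics/m5.png",np.hstack([cv2.resize(old[100:340,100:510],(400,234)),cv2.resize(im[100:340,100:510],(400,234))]))
df=cv2.absdiff(old,im).max(2)
for n,(u,v) in dict(spacer=(415,230),cradle=(158,249),socket=(188,193),collar=(182,312),tester=(472,270),driver=(462,224)).items(): print(n,(df[v-25:v+25,u-25:u+25]>60).sum())
E
python3 d.py
```

```text
disc (np.float64(234.6), np.float64(-0.3), 15.501690864562988) cap (np.float64(-95.6), np.float64(102.0), 8.948738098144531) (np.float64(-95.6), np.float64(102.0), 8.948738098144531)
t 20.3
spacer 264
cradle 0
socket 0
collar 197
tester 0
driver 0
```

View pics/m4.png

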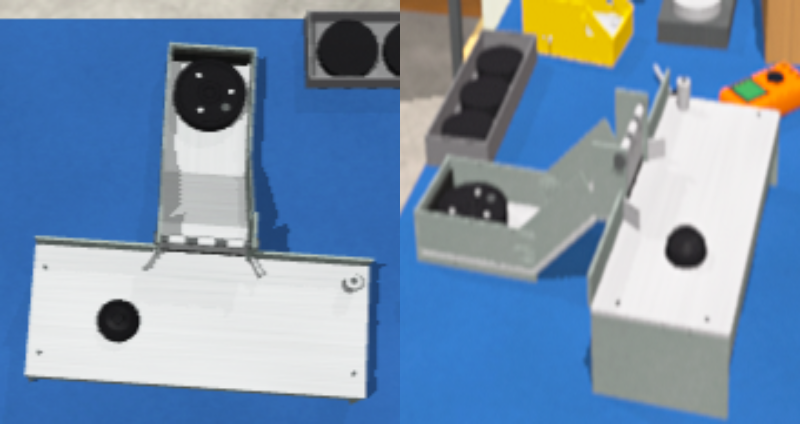

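Disc at x = 235, y = 0 mm, lying flat in the pan; cap and spacer are where they were. The spacer and collar differences come from the disc leaving that window and from the arm's shadow. I'll compare the flap region with the start frame, then hand in.

```bash
python3 - <<'E'
from plant import robot
import cv2
for n,b in (("top",(328,200,378,216)),("side",(272,190,302,228))):
    u0,v0,u1,v1=b; g=lambda k:cv2.imread(f"pics/{n}{k}.png")[v0:v1,u0:u1]
    print(n,"open-ish",(cv2.absdiff(g(0),g(3)).max(2)>40).sum(),"now",(cv2.absdiff(g(0),g(4)).max(2)>40).sum())
robot.pause(.5); robot.job_done(); print(robot.observe()["time"])
E
```

```text
top open-ish 222 now 0
side open-ish 34 now 0
the job is handed in; nothing more can be done
the job is handed in; nothing more can be done
```

The lamp base is lying flat in the pan, the flap is shut, and I handed the job in at about 21 s of the 48 s allowed. `job_done()` gives no verdict, so the checks below are my own.

With the two fingers 40 mm apart, I slid the base along the shelf to chute (-75, 0) mm. I then pushed it through the flap with the tips tilted 15° forward, until its centre was about 13 mm past the brink, and pulled the fingers straight back out.

**Last checks:**
- **Lamp base:** it is at chute x = 235 mm, y = 0 mm, inside the required range.
- **Flap:** the flap area matches the start pictures exactly in both the top and side views. I did not measure the joint angle, or the contact force between the flap and the fingers.
- **Other objects:**
  - The cap's measured position is unchanged.
  - The cradle, socket, tester and driver areas show no change.
  - The spacer and collar areas did differ from the start picture. I put this down to the base leaving the spacer's area and the arm's shadow over the collar. The spacer stands in the same place in the last view; I did not look at the collar again.
- **Forces:** neither force guard (10 and 12 N) tripped during the push through the flap. Tool force was about 1 N or less at every reading.

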